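# Rock the stopper out of the amber reagent bottle

### The arm

A 7-joint arm with a two-finger parallel gripper is mounted at the origin on the work surface. World frame = base frame: x ahead of the robot, y to its left, z up, the work surface at z = 0. Lengths are in m, angles in rad, forces in N, time in s.
With the tool pointing down it reaches from about 0.4 to 0.85 m from the base axis. Payload 10.4 kg.
Tool frame: the origin (TCP) lies midway between the tips of the shut fingers; the grasp point (between the pads) lies 19 mm behind it; z points along the fingers, x is the direction in which the jaws open and shut, and the axes are right-handed (so a half turn about z gives the same grasp; the last joint's range is limited). The gripper opens to 85 mm and grips with 20 to 120 N. Pads are 22 mm wide; open, the fingers measure 114 mm over their backs; the gripper's body (76 mm by 85 mm) begins 54 mm behind the grasp point. The pads swing forward as they close: fully open they stand 13 mm farther back than shut.
Start: joints at [-0.023, 0.332, -0.065, 1.46, 0.022, 1.35, -0.088], TCP at [0.625, 0, 0.231] pointing down, gripper open.
Joint ranges: [-2.6, 2.6], [-0.5, 2.12], [-1.47, 1.34], [0.16, 2.42], [-1.27, 4.41], [0.06, 2.06], [-2.6, 2.6]. Speed limits (rad/s): [2.22, 2.22, 2.79, 2.79, 3.14, 3.14, 3.14].

### API

Orientations are given as a unit quaternion [x, y, z, w].
In Python, from workcell import monitor, eyes, ticket, models gives the robot as it stands.
- The arm moves only by the tool servo_tool, never from a script. Its argument "motion" is a list of rows, each a list of 7 numbers: the opening, from 0 (shut) to 1 (fully open), then the shift along the tool's x, y, z in m, then the turn, a rotation vector about the tool's x, y, z in degrees. In form: [[fingers, tx, ty, tz, rx, ry, rz], ...]. A call has 1 to 20 rows; each row is the pose to reach, as a shift and turn from the pose commanded when the call began, along the tool's axes at that moment; what a row does not reach only later rows make up. A row lasts 1/8 s, in which the tool goes at most 62.5 mm and 10.7 degrees, less where a joint would pass 70% of its speed; a pose out of reach is approached as far as the arm can. A call with a gripper value outside its range is refused whole. The fingers move at their own pace and stop on an object; "grip_force" is the grip in N (left out, the last holds). Time passes only in rows, so rows that repeat a pose let the fingers close. It gives the time, the measured TCP pose, the force and the opening at its end, in the units of the state.
- monitor.get_obs(): the state, without advancing time (a new reading comes with each control period).
- eyes.camera(name): name is "scene" or "side" or "wrist"; returns (picture, depth): 384x512x3 uint8, blue, green, red; 384x512 float32, m along the optical axis (not along the pixel's ray), 0 where there is no reading.
- eyes.camera_info(name): a dict with "intrinsics" (3x3 intrinsics, pixels), "extrinsics" (4x4, takes a point from world to camera coordinates); the wrist camera has in their place "tool_from_camera" (4x4, takes a point from camera to tool coordinates, whose origin is the TCP and whose axes are the tool frame's). Camera axes: x right, y down, z forward; pixel columns grow to the right and rows downward; lengths in m; the calibration is good to about 2 mm. A picture is of the moment at which its call begins: read the wrist's pose just before it. camera_info takes no time and is no camera call.
- ticket.hand_in(): hands the job in, once; it reports no verdict.
Trained networks look in the newest picture that a camera, given by its name, has taken for a name from the list of things; names that differ only in an ending like _2 or _b are one class to them, and where a whole thing is asked for, a point or a joint stands for the part that bears it (a point fixed in the world has none). Each returns a list of dicts, best first, with "confidence" (0 to 1); they miss things now and then, are a little off and sometimes report something else, mostly with a low value. They report only what shows in the picture. A call takes as long as a camera call. They do not tell look-alikes from the thing itself.
- models.boxes_of(camera, thing): "point" ([x, y, z] in m, in the coordinates of the camera as it stood for that picture, good to about 4 mm: the middle of the surface that is visible of it).
The state is a dict: "clock": time; "joint_pos": joint angles; "joint_velocities": joint speeds; "tau": joint torques, N m; "position": TCP position; "ee_rot": TCP orientation; "ft_force": force on the tool from outside, world axes, zero at the start; "torque": the same for the moment, N m; "grip_width": opening from 0.0 (shut) to 1.0 (fully open).
Only numpy, scipy, OpenCV 4.12 (cv2) and the standard library are available. Lean on these libraries where they do the work, as an engineer would, in place of code of your own. Each camera call takes 0.05 s, during which the arm holds its last target. There are 200 camera calls.

### The job

Take the blue stopper out of the amber bottle and leave the green bottle stoppered. The stopper sits tight in its taper, so hold it by its thumb-piece and ease it up a few millimetres while you rock it about ten degrees, first to the left and then to the right as seen from the robot, before you lift it clear. Then set it down in the white tray, without dropping it, and let go.

Things in the scene. Friction and masses are not known exactly. Their poses are not given: they have to be found in the camera images.
- amber_stopper_grip (a point): Blue stopper in the amber bottle, 60 g, rigid: flat thumb-piece 34 wide (x), 14 thick (y), 36 mm tall, on a flange 42 across, 5 thick, over a tapered, grooved plug 35 to 27 across, 18 long. Point: thumb-piece centre, 18 mm above the flange top, 23 above the bottle rim when seated, 41 above the plug foot. z up. Its flat faces look to the bottle's +y (left) and -y. Raised 5 to 8 mm it can lean 10 degrees; raised 20 it is out.
- amber_bottle: Amber glass bottle, 76 mm across, 140 mm high to its rim, neck 48 mm across, on a black rubber base 94 mm across screwed to the bench: it does not move. Seals pinch the stopper: a pull of roughly 10 N frees it; it rocks about the centre of the rim. Origin: centre of the underside, on the bench; x points roughly away from the robot, y roughly to its left, z up.
- green_stopper_grip (a point): The like stopper, seated in the green glass bottle, which is the same but for its colour; to be left alone. This point is the centre of its thumb-piece, 163 mm above the bench.
- tray_in (a point): White plastic tray, 160 mm (its x) by 140 mm (its y) outside, 25 mm high, walls 4 mm and floor about 4 mm thick, loose on the bench, 0.6 kg. This point is the centre of its inner floor.
Not all that is in view belongs to the job. Leave any turquoise look-alike of the part that bears amber_stopper_grip alone.

How it is judged:
On the way, in this order (a step that is already met when the one before it is completed fails the run):
1. the amber bottle's stopper, still in the neck (raised less than 17 mm), is leaned to the left (its +y side of the bottle) by more than 5 degrees (horizontal distance between amber_stopper_grip and amber_bottle below 0.03 m and z of amber_stopper_grip in the frame of amber_bottle below 0.18 m and angle between amber_stopper_grip's own z axis and vertical above 0.087 rad and y of amber_stopper_grip in the frame of amber_bottle above 0.001 m), for 0.1 s.
2. then, still in the neck, it is leaned to the right (-y side) by more than 5 degrees (horizontal distance between amber_stopper_grip and amber_bottle below 0.03 m and z of amber_stopper_grip in the frame of amber_bottle below 0.18 m and angle between amber_stopper_grip's own z axis and vertical above 0.087 rad and y of amber_stopper_grip in the frame of amber_bottle below -0.001 m), for 0.1 s.
3. then it is lifted clear of the neck (z of amber_stopper_grip in the frame of amber_bottle above 0.187 m), for 0.1 s.
At the end, for the whole second after the job is handed in: The amber bottle's stopper rests in the white tray, standing or lying: its thumb-piece's centre is over the tray and less than 48 mm above its floor. The green bottle's stopper has stayed within 8 mm of where it was (x of amber_stopper_grip in the frame of tray_in between -0.078 and 0.078 m and y of amber_stopper_grip in the frame of tray_in between -0.068 and 0.068 m and z of amber_stopper_grip in the frame of tray_in between 0 and 0.048 m and distance of green_stopper_grip from where it was at the start of the episode below 0.008 m); the robot touches nothing.
It fails at once if the green bottle's stopper is pulled up or shifted by more than 15 mm (distance of green_stopper_grip from where it was at the start of the episode above 0.015 m).
It fails at once if the stopper is dropped (falls faster than 0.8 m/s with no finger on it) (linear speed of amber_stopper above 0.8 m/s and contact force between the fingers and amber_stopper below 0.05 N).
It also fails if it takes over 45 s, if anything falls off the work surface, if the arm or the gripper's body presses on something with over 40 N, if the wrist force passes 120 N, or if a joint passes its speed limit or range.

## Working session

There is one attempt and no reset: what is moved stays moved. The work goes in short steps, Python scripts to look and compute and a tool call to move; the robot and the scene stay as the last step left them, time stands still between calls to the robot, and variables do not carry over. Pictures are saved under pics/ and viewed, about 8 in all and at most 12, crops included, and the job is handed in when it is done.

Besides the shell and the picture viewer there is one more tool, called by a JSON object that holds its "api" and its "payload", one argument or row to a line. servo_tool: Moves the arm, as the interface text tells. Its arguments: {"type":"object","properties":{"motion":{"type":"array"},"grip_force":{"type":"number"}},"required":["motion"]}

```bash
mkdir -p pics; cat > h.py <<'E'
import numpy as np, cv2
from workcell import monitor, eyes, ticket, models
from scipy.spatial.transform import Rotation as R
def T_wc(name,o=None):
    i=eyes.camera_info(name)
    if name!='wrist': return np.linalg.inv(np.array(i['extrinsics']))
    o=o or monitor.get_obs(); T=np.eye(4); T[:3,:3]=R.from_quat(o['ee_rot']).as_matrix(); T[:3,3]=o['position']
    return T@np.array(i['tool_from_camera'])
def cloud(name,d,T):
    K=np.array(eyes.camera_info(name)['intrinsics']); v,u=np.mgrid[:d.shape[0],:d.shape[1]]
    P=np.stack([(u-K[0,2])/K[0,0]*d,(v-K[1,2])/K[1,1]*d,d],-1)
    return P@T[:3,:3].T+T[:3,3]
E
python3 - <<'E'
from h import *
o=monitor.get_obs(); print(o)
for n in ['scene','side']:
    T=T_wc(n); im,d=eyes.camera(n); cv2.imwrite(f'pics/{n}0.png',im); np.savez(f'{n}0.npz',im=im,d=d,T=T)
    K=np.array(eyes.camera_info(n)['intrinsics'])
    for t in ['amber_stopper_grip','amber_bottle','green_stopper_grip','tray_in']:
        for r in models.boxes_of(n,t):
            p=np.array(r['point']); q=K@p; print(n,t,round(r['confidence'],2),(T[:3,:3]@p+T[:3,3]).round(3),(q[:2]/q[2]).round())
E
```

```text
{'clock': 0.0, 'joint_pos': array([-0.02262289,  0.33286574, -0.06474691,  1.46092102,  0.02162465,
        1.34992417, -0.08846163]), 'joint_velocities': array([ 7.16941725e-04, -1.37285477e-05,  5.27246081e-05,  1.15735877e-03,
        1.74688582e-03, -1.00405337e-03, -1.54620223e-03]), 'tau': array([ 4.98105128e-04, -6.25449800e+01,  4.97091911e-02, -3.91610491e+01,
        1.63588714e-02,  9.83294769e-03, -6.01235030e-06]), 'position': array([6.24624817e-01, 2.85110447e-05, 2.30529585e-01]), 'ee_rot': array([ 9.99999745e-01,  6.57869296e-05, -7.09719619e-04,  3.76207636e-05]), 'ft_force': array([-0.07446958, -0.32656268,  0.42213728]), 'torque': array([-0.00093799, -0.00541799,  0.03661686]), 'grip_width': 0.9991874481133143}
scene amber_stopper_grip 0.74 [ 0.521 -0.273  0.006] [149. 280.]
scene amber_stopper_grip 0.69 [0.436 0.215 0.029] [323. 172.]
scene amber_stopper_grip 0.53 [0.551 0.214 0.157] [361. 143.]
scene amber_bottle 0.56 [0.564 0.196 0.066] [355. 184.]
scene green_stopper_grip 0.71 [ 0.614 -0.1    0.158] [251. 206.]
scene tray_in 0.57 [ 0.524 -0.272  0.008] [150. 280.]
side amber_stopper_grip 0.7 [0.536 0.216 0.158] [208. 108.]
side amber_stopper_grip 0.55 [0.428 0.209 0.027] [177. 159.]
side amber_bottle 0.91 [0.529 0.198 0.064] [211. 139.]
side green_stopper_grip 0.55 [ 0.603 -0.099  0.155] [298. 176.]
side tray_in 0.56 [ 0.523 -0.275  0.003] [306. 287.]
```

View pics/scene0.png

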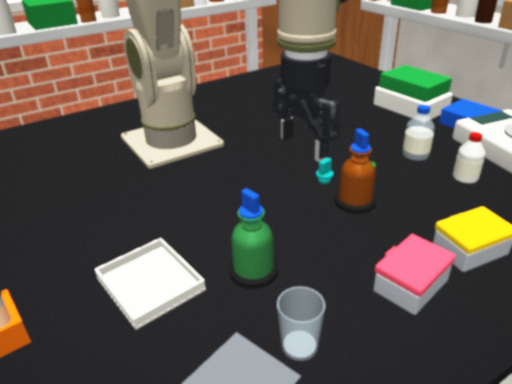

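View pics/side0.png

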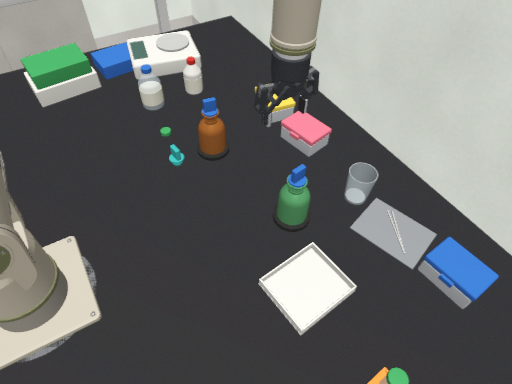

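```bash
python3 - <<'E'
from h import *
for n in ['scene','side']:
    z=np.load(n+'0.npz'); P=cloud(n,z['d'],z['T']); im=z['im']
    hsv=cv2.cvtColor(im,cv2.COLOR_BGR2HSV)
    ok=z['d']>0
    a=ok&(abs(P[...,0]-.545)<.05)&(abs(P[...,1]-.21)<.05)&(P[...,2]>.149)&(P[...,2]<.2)
    print(n,a.sum(),P[a].mean(0).round(4),P[a].min(0).round(3),P[a].max(0).round(3),np.median(hsv[a],0))
    # top face
    b=a&(P[...,2]>.176); 
    if b.sum()>4:
        print('top',b.sum(),P[b].mean(0).round(4),cv2.minAreaRect((P[b][:,:2]*1000).astype(np.float32)))
    w=ok&(abs(P[...,0]-.52)<.13)&(abs(P[...,1]+.27)<.13)&(P[...,2]>.018)&(P[...,2]<.03)
    print('tray',w.sum(),cv2.minAreaRect((P[w][:,:2]*1000).astype(np.float32)))
E
```

```text
scene 223 [0.5478 0.2167 0.1673] [0.526 0.21  0.149] [0.563 0.23  0.182] [110. 216. 158.]
top 66 [0.5456 0.2189 0.1791] ((544.3198852539062, 220.88905334472656), (15.41781234741211, 35.63523864746094), 78.27552032470703)
tray 940 ((525.552734375, -272.86309814453125), (163.33242797851562, 141.0529327392578), 6.34798526763916)
side 164 [0.5403 0.216  0.1682] [0.524 0.21  0.149] [0.558 0.226 0.183] [109.  184.  151.5]
top 55 [0.5415 0.2183 0.1795] ((541.8849487304688, 218.92376708984375), (16.11448860168457, 33.48183822631836), 84.2500991821289)
tray 665 ((523.01025390625, -274.18963623046875), (161.32485961914062, 140.5836944580078), 6.2661895751953125)
```

The scene view shows the amber bottle at (357,180) with its blue stopper at (361,143). The turquoise decoy lies at (325,172), the green bottle at (253,240) and the tray at (150,280). Both cameras agree, so I'll move above the amber stopper with the jaws turned about 81°.

{"api": "servo_tool", "payload": {
  "motion": [
    [1,0,0,-0.06,0,0,-8],
    [1,-0.02,-0.05,-0.08,0,0,-18],
    [1,-0.04,-0.1,-0.08,0,0,-28],
    [1,-0.06,-0.14,-0.08,0,0,-38],
    [1,-0.08,-0.18,-0.08,0,0,-48],
    [1,-0.08,-0.219,-0.08,0,0,-58],
    [1,-0.08,-0.219,-0.08,0,0,-68],
    [1,-0.08,-0.219,-0.08,0,0,-78],
    [1,-0.08,-0.219,-0.08,0,0,-83],
    [1,-0.08,-0.219,-0.08,0,0,-83],
    [1,-0.08,-0.219,-0.08,0,0,-83],
    [1,-0.08,-0.219,-0.08,0,0,-83]
  ],
  "grip_force": 60
}}

```text
clock: 2.0
position: [0.545, 0.219, 0.3114]
ee_rot: [0.749, 0.662, 0.0, 0.0]
ft_force: [0.1, 0.9, 0.7]
grip_width: 1.004
```

```bash
python3 - <<'E'
from h import *
o=monitor.get_obs(); print(o['clock'],o['position'],o['joint_pos'],R.from_quat(o['ee_rot']).as_matrix().round(3))
T=T_wc('wrist',o); im,d=eyes.camera('wrist'); cv2.imwrite('pics/w1.png',im); np.savez('w1.npz',im=im,d=d,T=T)
P=cloud('wrist',d,T); hsv=cv2.cvtColor(im,cv2.COLOR_BGR2HSV)
near=(d>0)&(abs(P[...,0]-.545)<.06)&(abs(P[...,1]-.217)<.06)
for lo,hi in [(.17,.19),(.141,.15)]:
    b=near&(P[...,2]>lo)&(P[...,2]<hi)&(hsv[...,0]>95)&(hsv[...,0]<125)&(hsv[...,1]>120)
    p=P[b]; print(lo,b.sum(),p.mean(0).round(4),np.median(p[:,2]),cv2.minAreaRect((p[:,:2]*1000).astype(np.float32)))
    if lo>.15:
        u,s,v=np.linalg.svd(p[:,:2]-p[:,:2].mean(0),full_matrices=False); print('axis deg',np.degrees(np.arctan2(v[0,1],v[0,0])))
E
```

```text
2.0 [0.54500621 0.21899998 0.31136273] [-0.16886885  0.24161534 -0.35512936  1.42025554  0.08360205  1.49443222
  0.92652752] [[ 0.123  0.992  0.   ]
 [ 0.992 -0.123 -0.   ]
 [ 0.     0.    -1.   ]]
0.17 512 [0.542  0.2224 0.181 ] 0.18144012666101536 ((543.8710327148438, 222.16253662109375), (13.950530052185059, 34.08633804321289), 80.37387084960938)
axis deg -9.09467747457314
0.141 667 [0.5408 0.2216 0.1459] 0.14588302709151973 ((542.3026123046875, 221.8427276611328), (40.20053482055664, 38.145751953125), 87.56515502929688)
```

View pics/w1.png

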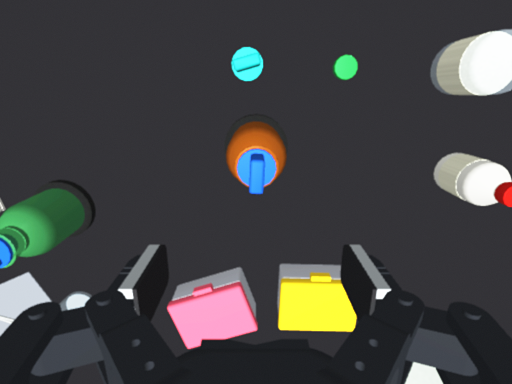

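The wrist view shows the blue stopper on the amber bottle at (257,170). It is centred at about (0.5425, 0.222) and its long axis lies at -9.3°. Next I'll descend and grip.

{"api": "servo_tool", "payload": {
  "motion": [
    [0.6,0.003,-0.003,0.03,0,0,2],
    [0.6,0.003,-0.003,0.07,0,0,2],
    [0.6,0.003,-0.003,0.11,0,0,2],
    [0.6,0.003,-0.003,0.14,0,0,2],
    [0.6,0.003,-0.003,0.161,0,0,2],
    [0.6,0.003,-0.003,0.161,0,0,2],
    [0,0.003,-0.003,0.161,0,0,2],
    [0,0.003,-0.003,0.161,0,0,2],
    [0,0.003,-0.003,0.161,0,0,2],
    [0,0.003,-0.003,0.161,0,0,2],
    [0,0.003,-0.003,0.161,0,0,2],
    [0,0.003,-0.003,0.161,0,0,2]
  ],
  "grip_force": 60
}}

```text
clock: 3.55
position: [0.5431, 0.2224, 0.1516]
ee_rot: [0.761, 0.649, 0.001, 0.0]
ft_force: [-1.4, -1.5, 5.9]
grip_width: 0.154
```

Opening is 13 mm, so it's gripped. Easing up 6.5 mm.

{"api": "servo_tool", "payload": {
  "motion": [
    [0,0,0,-0.001,0,0,0],
    [0,0,0,-0.002,0,0,0],
    [0,0,0,-0.003,0,0,0],
    [0,0,0,-0.004,0,0,0],
    [0,0,0,-0.005,0,0,0],
    [0,0,0,-0.006,0,0,0],
    [0,0,0,-0.007,0,0,0],
    [0,0,0,-0.007,0,0,0]
  ]
}}

```text
clock: 4.55
position: [0.5428, 0.2227, 0.1583]
ee_rot: [0.76, 0.649, 0.001, 0.0]
ft_force: [-1.9, -2.0, 3.6]
grip_width: 0.15
```

```bash
python3 - <<'E'
from h import *
for n in ['side','scene']:
    T=T_wc(n); im,d=eyes.camera(n); P=cloud(n,d,T); hsv=cv2.cvtColor(im,cv2.COLOR_BGR2HSV)
    z=np.load(n+'0.npz')
    for nm,I,D in (('before',z['im'],z['d']),('now',im,d)):
        P=cloud(n,D,T); h=cv2.cvtColor(I,cv2.COLOR_BGR2HSV)
        b=(D>0)&(abs(P[...,0]-.543)<.04)&(abs(P[...,1]-.22)<.04)&(P[...,2]>.13)&(h[...,0]>95)&(h[...,0]<125)&(h[...,1]>120)
        print(n,nm,b.sum(),P[b][:,2].min().round(4) if b.any() else '',P[b][:,2].max().round(4) if b.any() else '')
    if n=='side': cv2.imwrite('pics/s2.png',cv2.resize(im[60:180,150:310],None,fx=4,fy=4))
E
```

```text
side before 237 0.1407 0.1831
side now 138 0.1343 0.2006
scene before 334 0.1385 0.1818
scene now 270 0.1356 0.1931
```

View pics/s2.png

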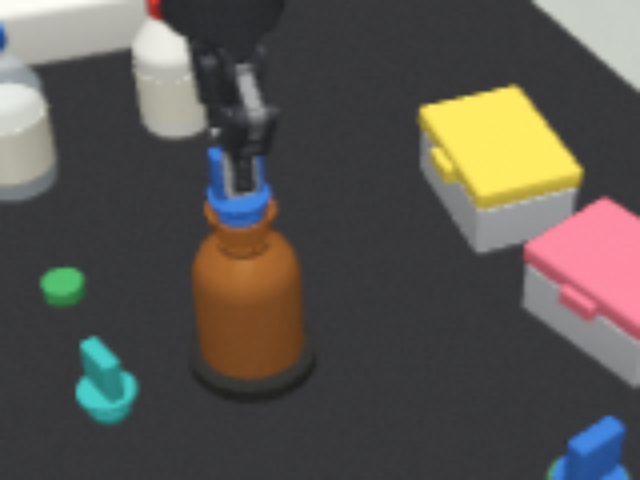

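The close-up shows the fingers on the thumb-piece with the flange at about (240,200), just over the amber rim. The lift isn't clear by eye, so I'll measure the flange shift.

```bash
python3 - <<'E'
from h import *
for n in ['side','scene']:
    T=T_wc(n); im,d=eyes.camera(n); z=np.load(n+'0.npz'); K=np.array(eyes.camera_info(n)['intrinsics'])
    E=np.linalg.inv(T)
    def px(p): q=K@(E@np.append(p,1))[:3]; return q[:2]/q[2]
    a=px([.5425,.222,.1425]);b=px([.5425,.222,.1495]);print(n,'7mm shift px',(b-a).round(2))
    u,v=a.round().astype(int)
    for I in (z['im'],im):
        print([ (int(I[r,u,0])-int(I[r,u,2])) for r in range(v-8,v+14)])
E
```

```text
side 7mm shift px [-0.18 -2.1 ]
[113, 113, 111, 110, 110, 108, 109, 109, 106, 127, 155, 156, 156, 133, 63, -85, -66, -64, -90, -96, -103, -97]
[4, 3, 3, 6, 4, 4, 3, 78, 149, 156, 156, 120, 108, 131, 73, -81, -97, -98, -98, -96, -103, -96]
scene 7mm shift px [ 0.3 -2.9]
[122, 122, 119, 121, 120, 121, 119, 131, 155, 188, 201, 199, 172, 85, -13, -67, -78, -78, -87, -107, -137, -158]
[5, 5, 9, 26, 76, 146, 193, 205, 206, 192, 158, 145, 145, 99, 12, -58, -101, -136, -156, -163, -160, -162]
```

The flange rose about 2–3 px, or roughly 6–7 mm. Now rocking left about the rim centre, 18 mm beyond the TCP.

{"api": "servo_tool", "payload": {
  "motion": [
    [0,0.0006,0,0,0,-2,0],
    [0,0.0013,0,0,0,-4,0],
    [0,0.0019,0,0.0001,0,-6,0],
    [0,0.0025,0,0.0002,0,-8,0],
    [0,0.0032,0,0.0003,0,-10,0],
    [0,0.0032,0,0.0003,0,-10,0],
    [0,0.0032,0,0.0003,0,-10,0],
    [0,0.0032,0,0.0003,0,-10,0]
  ]
}}

```text
clock: 5.75
position: [0.5415, 0.2257, 0.1562]
ee_rot: [0.757, 0.647, -0.067, 0.056]
ft_force: [-5.7, 1.5, -2.5]
grip_width: 0.154
```

```bash
python3 - <<'E'
from h import *
o=monitor.get_obs(); print(o['torque'],np.degrees(np.arccos(-R.from_quat(o['ee_rot']).as_matrix()[2,2])))
im,d=eyes.camera('scene'); cv2.imwrite('pics/s3.png',cv2.resize(im[90:220,290:430],None,fx=4,fy=4,interpolation=cv2.INTER_CUBIC))
E
```

```text
[ 0.50580356  1.28387598 -0.27273958] 10.018307145548633
```

View pics/s3.png

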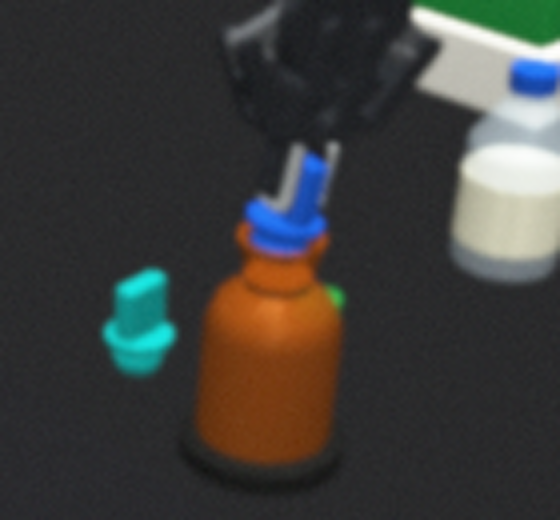

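The scene crop shows the stopper leaning left in the neck at about (290,220), and the tool is at 10.0°. Now rocking to the right.

{"api": "servo_tool", "payload": {
  "motion": [
    [0,-0.0008,0,0,0,2.5,0],
    [0,-0.0016,0,0,0,5,0],
    [0,-0.0023,0,0,0,7.5,0],
    [0,-0.0031,0,0,0,10,0],
    [0,-0.0039,0,0,0,12.5,0],
    [0,-0.0046,0,0,0,15,0],
    [0,-0.0054,0,0.0003,0,17.5,0],
    [0,-0.0063,0,0.0005,0,20.5,0],
    [0,-0.0063,0,0.0005,0,20.5,0],
    [0,-0.0063,0,0.0005,0,20.5,0],
    [0,-0.0063,0,0.0005,0,20.5,0]
  ]
}}

```text
clock: 7.18
position: [0.5437, 0.2188, 0.1587]
ee_rot: [0.757, 0.647, 0.071, -0.058]
ft_force: [4.2, -2.9, 2.2]
grip_width: 0.151
```

```bash
python3 - <<'E'
from h import *
o=monitor.get_obs(); print(o['torque'],R.from_quat(o['ee_rot']).as_matrix().round(3))
im,d=eyes.camera('scene'); cv2.imwrite('pics/s4.png',cv2.resize(im[90:220,290:430],None,fx=4,fy=4,interpolation=cv2.INTER_CUBIC))
E
```

```text
[-0.90287092 -1.01385487 -0.28982225] [[ 0.154  0.988  0.033]
 [ 0.971 -0.157  0.179]
 [ 0.182  0.004 -0.983]]
```

View pics/s4.png

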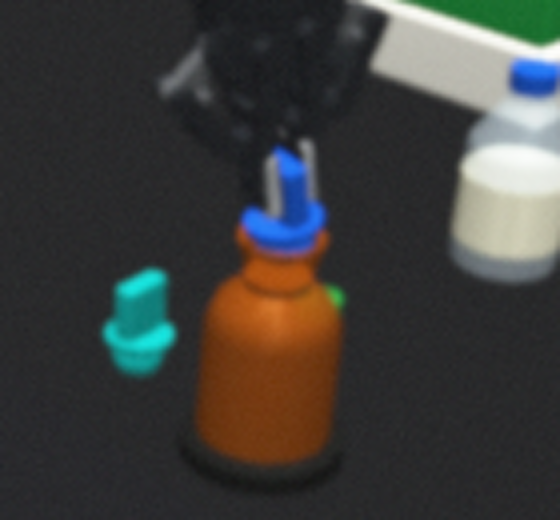

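The stopper now leans the other way in the neck at about (285,220), with the tool at 10.5°. I'll straighten it and lift it clear.

{"api": "servo_tool", "payload": {
  "motion": [
    [0,0.001,0,0,0,-3.5,0],
    [0,0.002,0,0,0,-7,0],
    [0,0.0032,0,0,0,-10.5,0],
    [0,0.0032,0,0,0,-10.5,0],
    [0,0.0039,0,-0.004,0,-10.5,0],
    [0,0.0046,0,-0.008,0,-10.5,0],
    [0,0.0054,0,-0.012,0,-10.5,0],
    [0,0.0061,0,-0.016,0,-10.5,0],
    [0,0.0068,0,-0.02,0,-10.5,0],
    [0,0.0083,0,-0.028,0,-10.5,0],
    [0,0.0105,0,-0.04,0,-10.5,0],
    [0,0.014,0,-0.06,0,-10.5,0],
    [0,0.018,0,-0.08,0,-10.5,0],
    [0,0.0217,0,-0.1,0,-10.5,0],
    [0,0.0217,0,-0.1,0,-10.5,0],
    [0,0.0217,0,-0.1,0,-10.5,0]
  ]
}}

```text
clock: 9.22
position: [0.5422, 0.2223, 0.2593]
ee_rot: [0.76, 0.649, -0.0, -0.0]
ft_force: [-0.1, 0.0, -1.1]
grip_width: 0.15
```

```bash
python3 - <<'E'
from h import *
o=monitor.get_obs(); Rm=R.from_quat(o['ee_rot']).as_matrix(); print(o['position'],Rm.round(3))
n='side';T=T_wc(n); im,d=eyes.camera(n); P=cloud(n,d,T);h=cv2.cvtColor(im,cv2.COLOR_BGR2HSV)
b=(d>0)&(abs(P[...,0]-.543)<.05)&(abs(P[...,1]-.22)<.05)&(P[...,2]>.16)&(h[...,0]>95)&(h[...,0]<125)&(h[...,1]>120)
print(b.sum(),np.percentile(P[b][:,2],[2,50,98]),P[b].mean(0))
for s in [(.2),(.3)]:
    pass
print('to tray', Rm.T@(np.array([.524,-.2735,o['position'][2]])-o['position']))
E
```

```text
[0.5421912  0.22227242 0.25930859] [[ 0.156  0.988 -0.001]
 [ 0.988 -0.156 -0.   ]
 [-0.    -0.001 -1.   ]]
174 [0.2313019  0.251797   0.28795093] [0.53639581 0.21231265 0.25397946]
to tray [-4.92515019e-01  5.95831181e-02  1.28470174e-04]
```

Lifted clear, with the plug foot at about z 0.23. Carrying it to the tray, above the green stopper's height and 8 cm to the near side of it.

{"api": "servo_tool", "payload": {
  "motion": [
    [0,-0.02,0.002,-0.02,0,0,0],
    [0,-0.055,0.006,-0.02,0,0,0],
    [0,-0.095,0.01,-0.02,0,0,0],
    [0,-0.135,0.014,-0.02,0,0,0],
    [0,-0.175,0.018,-0.02,0,0,0],
    [0,-0.215,0.023,-0.02,0,0,0],
    [0,-0.255,0.028,-0.02,0,0,0],
    [0,-0.295,0.033,-0.02,0,0,0],
    [0,-0.335,0.038,-0.02,0,0,0],
    [0,-0.375,0.043,-0.02,0,0,0],
    [0,-0.415,0.048,-0.02,0,0,0],
    [0,-0.455,0.054,-0.02,0,0,0],
    [0,-0.48,0.06,-0.02,0,0,0],
    [0,-0.492,0.06,-0.02,0,0,0],
    [0,-0.492,0.06,-0.02,0,0,0],
    [0,-0.492,0.06,-0.02,0,0,0]
  ]
}}

```text
clock: 11.28
position: [0.525, -0.2714, 0.2798]
ee_rot: [0.76, 0.65, 0.0, -0.0]
ft_force: [0.2, 0.6, -1.4]
grip_width: 0.157
```

{"api": "servo_tool", "payload": {
  "motion": [
    [0,0,0,0.03,0,0,0],
    [0,0,0,0.065,0,0,0],
    [0,0,0,0.1,0,0,0],
    [0,0,0,0.135,0,0,0],
    [0,0,0,0.17,0,0,0],
    [0,0,0,0.2,0,0,0],
    [0,0,0,0.22,0,0,0],
    [0,0,0,0.23,0,0,0],
    [0,0,0,0.23,0,0,0]
  ]
}}

```text
clock: 12.4
position: [0.5248, -0.2722, 0.0499]
ee_rot: [0.76, 0.65, 0.0, -0.0]
ft_force: [-0.3, -0.4, -0.0]
grip_width: 0.155
```

```bash
python3 - <<'E'
from h import *
o=monitor.get_obs(); print(o['position'],o['ft_force'],o['joint_pos'].round(2))
im,d=eyes.camera('side'); cv2.imwrite('pics/s5.png',cv2.resize(im[200:340,220:380],None,fx=4,fy=4,interpolation=cv2.INTER_CUBIC))
E
```

```text
[ 0.52479749 -0.27221788  0.04985012] [-0.27027545 -0.38840264 -0.02696491] [ 0.41  0.42 -0.01  1.74  0.    0.98  1.81]
```

View pics/s5.png

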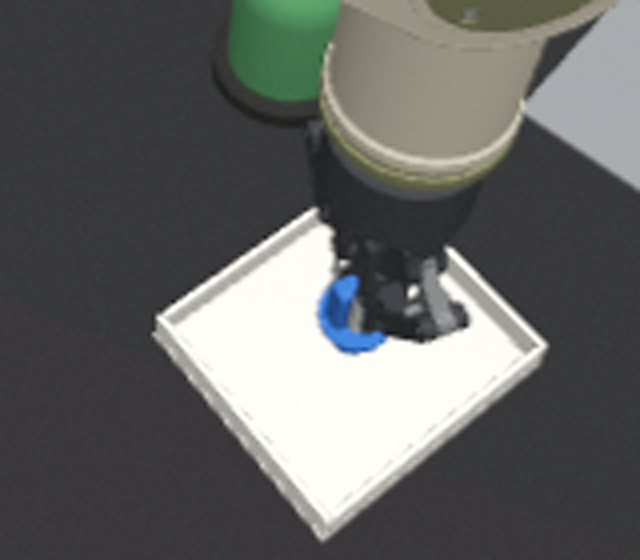

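The crop shows the stopper over the middle of the tray at about (355,315), still held. I'll lower it gently to contact.

{"api": "servo_tool", "payload": {
  "motion": [
    [0,0,0,0.004,0,0,0],
    [0,0,0,0.008,0,0,0],
    [0,0,0,0.011,0,0,0],
    [0,0,0,0.013,0,0,0],
    [0,0,0,0.014,0,0,0],
    [0,0,0,0.014,0,0,0]
  ]
}}

```text
clock: 13.2
position: [0.5247, -0.2729, 0.0359]
ee_rot: [0.76, 0.649, 0.0, -0.0]
ft_force: [0.1, 0.9, -0.4]
grip_width: 0.155
```

{"api": "servo_tool", "payload": {
  "motion": [
    [0,0,0,0.001,0,0,0],
    [0,0,0,0.001,0,0,0],
    [0,0,0,0.002,0,0,0],
    [0,0,0,0.002,0,0,0]
  ]
}}

```text
clock: 13.7
position: [0.5247, -0.2729, 0.0338]
ee_rot: [0.76, 0.649, 0.0, -0.0]
ft_force: [0.4, 0.2, -0.1]
grip_width: 0.151
```

{"api": "servo_tool", "payload": {
  "motion": [
    [0,0,0,0.001,0,0,0],
    [0,0,0,0.001,0,0,0],
    [0,0,0,0.002,0,0,0],
    [0,0,0,0.002,0,0,0]
  ]
}}

```text
clock: 14.2
position: [0.5249, -0.273, 0.0337]
ee_rot: [0.76, 0.649, 0.0, 0.0]
ft_force: [-6.8, 4.2, 17.8]
grip_width: 0.153
```

Contact, 18 N upward. I'll ease off 1.5 mm, release and retreat straight up.

{"api": "servo_tool", "payload": {
  "motion": [
    [0,0,0,-0.0015,0,0,0],
    [0,0,0,-0.0015,0,0,0],
    [0.3,0,0,-0.0015,0,0,0],
    [0.45,0,0,-0.0015,0,0,0],
    [0.45,0,0,-0.0015,0,0,0],
    [0.45,0,0,-0.0015,0,0,0],
    [0.45,0,0,-0.015,0,0,0],
    [0.45,0,0,-0.035,0,0,0],
    [0.45,0,0,-0.07,0,0,0],
    [0.45,0,0,-0.11,0,0,0],
    [0.45,0,0,-0.15,0,0,0],
    [0.45,0,0,-0.19,0,0,0],
    [0.45,0,0,-0.2,0,0,0],
    [0.45,0,0,-0.2,0,0,0]
  ]
}}

```text
clock: 15.95
position: [0.5248, -0.273, 0.2327]
ee_rot: [0.76, 0.649, 0.0, 0.001]
ft_force: [0.2, 0.3, -0.3]
grip_width: 0.45
```

```bash
python3 - <<'E'
from h import *
o=monitor.get_obs(); print(o['clock'],o['position'],o['ft_force'])
T=T_wc('wrist',o); w,dw=eyes.camera('wrist')
im,d=eyes.camera('side'); T=T_wc('side')
cv2.imwrite('pics/end.png',np.hstack([cv2.resize(im[150:340,180:390],(420,380)),cv2.resize(w,(380,380))]))
for t in ['amber_stopper_grip','green_stopper_grip','tray_in']:
    for r in models.boxes_of('side',t): print(t,round(r['confidence'],2),(T[:3,:3]@np.array(r['point'])+T[:3,3]).round(3))
E
```

```text
15.95 [ 0.52484422 -0.27301242  0.23269765] [ 0.19037587  0.25088344 -0.31750045]
amber_stopper_grip 0.54 [ 0.515 -0.275  0.042]
amber_stopper_grip 0.46 [0.424 0.212 0.025]
tray_in 0.89 [ 0.52  -0.278  0.002]
```

View pics/end.png

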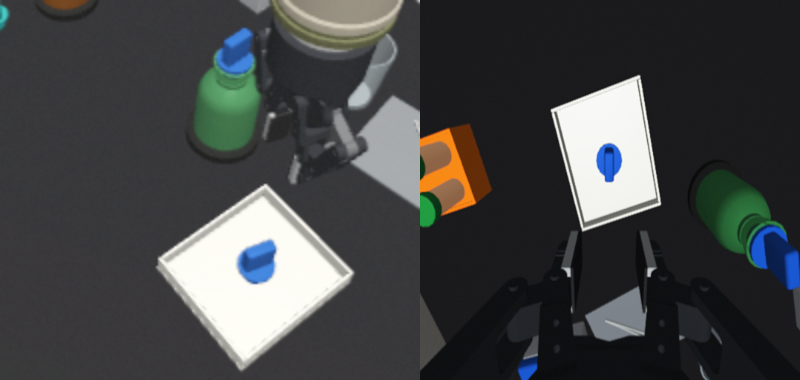

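The stopper stands in the tray at (257,262) in the left half. The green bottle still has its stopper, and the arm is clear. Handing in.

```bash
python3 -c "
from workcell import ticket
print(ticket.hand_in())"
```

```text
the job is handed in; nothing more can be done
None
```

I took the blue stopper out of the amber bottle, set it down standing in the white tray, and handed the job in. The robot clock read about 16 s, and the hand-in gave no verdict.

- **Freeing and lifting:** I gripped the thumb-piece and eased it up about 6–7 mm. I then rocked it 10° left and 10.5° right, going by the tool pose and seen leaning both ways in the pictures, and lifted it clear.
- **Setting down:** I lowered it until the tray floor pushed back with about 18 N, eased off 1.5 mm, let go and retreated straight up.
- **Last checks:** The stopper stands near the middle of the tray. Its thumb-piece was measured at about 42 mm above the bench, roughly 38–40 mm above the tray floor, so under the 48 mm limit. The gripper is about 0.2 m above it, touching nothing, with wrist force near zero.
- **Not measured at the end:** The detector missed the green stopper in the last side picture. I only confirmed by eye that it was still seated and looked undisturbed.

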